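# Polish the used billiard balls

## Robot

A 7-joint arm with a two-finger parallel gripper is mounted at the origin on the work surface. World frame = base frame: x ahead of the robot, y to its left, z up, the work surface at z = 0. Lengths are in m, angles in rad, forces in N, time in s.
With the tool pointing down it reaches from about 0.35 to 0.9 m from the base axis. Payload 19.9 kg.
Tool frame: the origin (TCP) lies midway between the tips of the shut fingers; the grasp point (between the pads) lies 19 mm behind it; z points along the fingers, y is the line along which they close (so a half turn about z gives the same grasp; the last joint's range is limited). The gripper opens to 94 mm and grips with 3 to 60 N. Pads are 16 mm wide; open, the fingers measure 119 mm over their backs; the gripper's body (75 mm by 177 mm) begins 78 mm behind the grasp point.
Start: joints at [1.075, 0.417, -0.01, 1.614, 0.005, 1.111, -0.053], TCP at [0.274, -0.562, 0.205] pointing down, gripper open.
Joint ranges: [-2.81, 2.81], [-0.39, 2.02], [-1.27, 1.25], [0.06, 2.57], [-1.19, 4.33], [0.19, 2], [-2.82, 2.82]. Speed limits (rad/s): [1.89, 1.89, 2.39, 2.39, 3.01, 3.01, 3.01].

## Interface

Orientations are given as a unit quaternion [w, x, y, z].
In Python, from workcell import get_state, grab_frame, finish_job gives the robot as it stands. The module is installed in compiled form; this text tells all that it offers.
- The arm moves only by the shell command python3 -m crank 'ROWS'. ROWS is JSON, a list of rows, each an object with "linear": the shift along the tool's x, y, z in cm, a list of three; "spin": the turn about the tool's z in degrees; "fingers": the finger opening in cm, from 0 to 9.4. A call has 1 to 20 rows; each row shifts and turns the commanded pose from where the row before left it, along the tool's axes as they then stand; what a row does not reach is not made up. A row lasts 1/10 s, in which the tool goes at most 50 mm and 8.59 degrees, less where a joint would pass 70% of its speed; a pose out of reach is approached as far as the arm can. A call with a gripper value outside its range is refused whole. The fingers move at their own pace and stop on an object; the grip force is fixed at half the most. Time passes only in rows, so rows that do not move let the fingers close. It gives the time, the measured TCP pose, the force, the opening and the grip force at its end, in the units of the state.
- get_state(): the state, without advancing time (a new reading comes with each control period).
- grab_frame(name): name is "side" or "top" or "wrist"; returns a dict with "img" (480x640x3 uint8, red, green, blue), "fx", "fy", "cx", "cy" (pixels), "extrinsics" (4x4, takes a point from camera to world coordinates). Camera axes: x right, y up, looking along -z (the intrinsics and any distortion apply to the point x, -y, -z); pixel columns grow to the right and rows downward; lengths in m; the calibration is good to about 2 mm. The wrist camera is an equidistant fisheye: a pixel r from the principal point sees the ray r / f radians off the axis. A picture is of the moment at which its call begins. There is no depth.
- finish_job(): hands the job in; it is judged then, once.
The state is a dict: "t": time; "q": joint angles; "qd": joint speeds; "joint_efforts": joint torques, N m; "ee_pos": TCP position; "tool_rot": TCP orientation; "wrist_force": force on the tool from outside, world axes, zero at the start; "torque": the same for the moment, N m; "width": finger opening in m; "grasp_force": force on a finger pad.
Only numpy, scipy, OpenCV 4.12 (cv2) and the standard library are available. Lean on these libraries where they do the work, as an engineer would, in place of code of your own. Each camera call takes 0.05 s, during which the arm holds its last target. There are 200 camera calls.

## Task

With the polisher still switched off, put every used ball from the felt tray into a cup of the ball polisher, then turn the selector clockwise until it clicks over to on and let go. Press the blue key, then the yellow key, then the green key, fully and one at a time, with all the balls sitting in their cups while green is pressed (if one was knocked out, put it back and press green again). Turn the selector back until it clicks to off, and only then move every ball into a pocket of the wooden rack, leaving the other things on the table where they are.

Things in the scene. Friction and masses are not known exactly. Their poses are not given: they have to be found in the camera images.
- red_ball_center (a point): centre of the red billiard ball: a hard sphere 57 mm across, 165 g, with two white spots. Only 2 or 3 of the four coloured balls are there; at the start they lie free on the felt tray (230 x 212 mm, floor 4 mm above the table, low rim 10 mm high, left or right of the polisher) and can roll a little if touched
- orange_ball_center (a point): centre of the orange billiard ball: a hard sphere 57 mm across, 165 g, with two white spots. Only 2 or 3 of the four coloured balls are there; at the start they lie free on the felt tray (230 x 212 mm, floor 4 mm above the table, low rim 10 mm high, left or right of the polisher) and can roll a little if touched
- black_ball_center (a point): centre of the black billiard ball: a hard sphere 57 mm across, 165 g, with two white spots. Only 2 or 3 of the four coloured balls are there; at the start they lie free on the felt tray (230 x 212 mm, floor 4 mm above the table, low rim 10 mm high, left or right of the polisher) and can roll a little if touched
- purple_ball_center (a point): centre of the purple billiard ball: a hard sphere 57 mm across, 165 g, with two white spots. Only 2 or 3 of the four coloured balls are there; at the start they lie free on the felt tray (230 x 212 mm, floor 4 mm above the table, low rim 10 mm high, left or right of the polisher) and can roll a little if touched
- cup0 (a point): centre of a ball seated in the first polisher cup, 23 mm above the deck. The polisher is a fixed grey box, 320 x 280 mm, mid-table; nearest the robot its control strip, 45 mm high, bears the selector and three keys in a row. Behind that (along this point's x axis) is the aluminium deck, 57 mm high, with a rim 8 mm higher
- cup1 (a point): the same for another of the polisher's three cups (round 34 mm holes with blue rings in the deck, 95 mm apart): where the centre of a ball seated there is
- cup2 (a point): the same for another of the polisher's three cups (round 34 mm holes with blue rings in the deck, 95 mm apart): where the centre of a ball seated there is
- pocket0 (a point): seat point of one of the rack's four pockets (round 34 mm holes in a square, 88 mm apart, in a fixed pale wooden plate 18 mm high, 192 x 192 mm, with a rim 8 mm higher, on the other side of the polisher from the felt tray): where the centre of a seated ball is, 23 mm above the plate
- pocket1 (a point): seat point of one of the rack's four pockets (round 34 mm holes in a square, 88 mm apart, in a fixed pale wooden plate 18 mm high, 192 x 192 mm, with a rim 8 mm higher, on the other side of the polisher from the felt tray): where the centre of a seated ball is, 23 mm above the plate
- pocket2 (a point): seat point of one of the rack's four pockets (round 34 mm holes in a square, 88 mm apart, in a fixed pale wooden plate 18 mm high, 192 x 192 mm, with a rim 8 mm higher, on the other side of the polisher from the felt tray): where the centre of a seated ball is, 23 mm above the plate
- pocket3 (a point): seat point of one of the rack's four pockets (round 34 mm holes in a square, 88 mm apart, in a fixed pale wooden plate 18 mm high, 192 x 192 mm, with a rim 8 mm higher, on the other side of the polisher from the felt tray): where the centre of a seated ball is, 23 mm above the plate
- selector (a joint): black selector knob on the control strip: 0 rad = off, 1.2 rad = on (both end stops); it grows as the knob turns clockwise seen from above. A spring detent holds it at either end: about 0.1 N m carries it over the hump at 0.6 rad, past which it snaps to the other end by itself. Readings below 0.25 are off, above 0.95 are on. A white dot on the strip marks off, a red dot on
- selector_grip (a point): middle of the selector's upright bar grip, 46 mm long, 14 mm thick; the bar's top is 9 mm above this point and it can be gripped down to 20 mm below it. The bar runs along this point's own x axis (which turns with it); the knob's axis is vertical through this point
- blue_key (a joint): travel of the blue key: 0 up, 0.006 m fully down; 0.0035 or more counts as pressed. Springs back; fully down takes about 5 N
- blue_key_top (a point): centre of the top face of the blue round key, 30 mm across, pressed straight down; the three keys stand 55 mm apart in a row, in an order that changes
- yellow_key (a joint): travel of the yellow key: 0 up, 0.006 m fully down; 0.0035 or more counts as pressed. Springs back; fully down takes about 5 N
- yellow_key_top (a point): centre of the top face of the yellow round key, 30 mm across, pressed straight down; the three keys stand 55 mm apart in a row, in an order that changes
- green_key (a joint): travel of the green key: 0 up, 0.006 m fully down; 0.0035 or more counts as pressed. Springs back; fully down takes about 5 N
- green_key_top (a point): centre of the top face of the green round key, 30 mm across, pressed straight down; the three keys stand 55 mm apart in a row, in an order that changes
- chalk_box: blue chalk box, 70 x 50 x 30 mm, loose, not part of the job: leave it where it is. Origin at its underside
- chalk_block: green chalk block, 30 x 30 x 25 mm, loose, not part of the job: leave it where it is. Origin at its underside
- cleaner: white bottle of ball cleaner, 60 mm across, 170 mm tall, loose, not part of the job: leave it where it is. Origin at its underside
- tip_jar: amber jar, 70 mm across, 90 mm tall, loose, not part of the job: leave it where it is. Origin at its underside
- puck: steel disc, 58 mm across, 22 mm tall, loose, not part of the job: leave it where it is. Origin at its underside
Not all that is in view belongs to the job. Of the things that look like the part that bears orange_ball_center, the smallest one is meant. Of the things that look like the part that bears black_ball_center, the smaller one is meant.

How it is judged:
By the outcome, as a careful person would: the job done as asked, in the order asked, and still so for the second after the job is handed in, with the robot touching nothing.
Of red_ball, orange_ball, black_ball, purple_ball only 2 to 3 are there at a start; the rules pass over those that are not, and their reading is None.
At some moment in a run one of red_ball, orange_ball, black_ball, purple_ball may be knocked a few centimetres aside while the robot is not near it.
Once in a run the grip may slacken for a moment while it holds something.
It also fails if it takes over 210 s, if anything falls off the work surface, if the arm or the gripper's body presses on something with over 40 N, if the wrist force passes 120 N, or if a joint passes its speed limit or range.

## Working session

There is one attempt and no reset: what is moved stays moved. The work goes in short steps, Python scripts to look and compute and a shell command to move; the robot and the scene stay as the last step left them, time stands still between calls to the robot, and variables do not carry over. Pictures are saved under pics/ and viewed, at most 14 in all, crops included, and the job is handed in when it is done.

```bash
mkdir -p pics
python3 - <<'E'
from workcell import *
import cv2
for n in ("top","side"):
    f=grab_frame(n); cv2.imwrite(f"pics/{n}0.png",f["img"][:,:,::-1])
    print(n,f["fx"],f["fy"],f["cx"],f["cy"],f["extrinsics"].round(4).tolist() if hasattr(f["extrinsics"],'round') else f["extrinsics"])
s=get_state();print(s["t"],s["ee_pos"],s["tool_rot"],s["width"])
E
```

```text
top 503.5032297490525 503.5032297490525 318.9728091759755 232.7439528459219 [[0.0651, 0.978, -0.1983, 0.3469], [-0.9979, 0.0651, -0.0067, -0.0496], [0.0064, 0.1983, 0.9801, 1.2011], [0.0, 0.0, 0.0, 1.0]]
side 511.2025971792764 511.2025971792764 318.78570215992175 239.93383653805742 [[0.9783, 0.15, -0.1431, 0.3482], [-0.2073, 0.7091, -0.6739, -0.9949], [0.0004, 0.689, 0.7248, 1.0904], [0.0, 0.0, 0.0, 1.0]]
0.1 [ 0.27383517 -0.56146214  0.20491304] [-5.01950138e-04  9.74372339e-01  2.24940576e-01 -1.76121283e-04] 0.09403619265512529
```

View pics/top0.png

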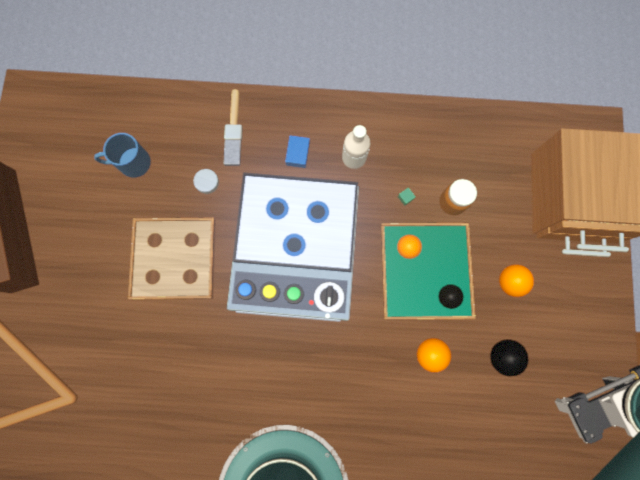

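View pics/side0.png

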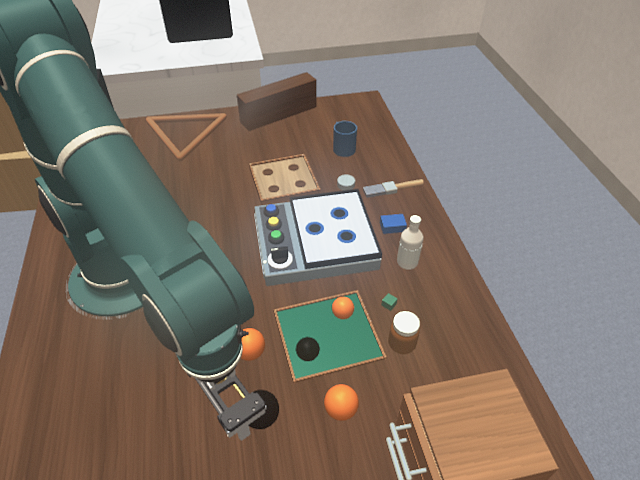

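```bash
cat > h.py <<'E'
from workcell import *
import cv2, numpy as np
from scipy.spatial.transform import Rotation as R
def ray(f,u,v):
    E=np.array(f["extrinsics"]); x=(u-f["cx"])/f["fx"]; y=(v-f["cy"])/f["fy"]
    return E[:3,3],E[:3,:3]@np.array([x,-y,-1])
def onz(f,u,v,z):
    o,d=ray(f,u,v); return o+d*(z-o[2])/d[2]
def fray(f,u,v):
    E=np.array(f["extrinsics"]); x=(u-f["cx"])/f["fx"]; y=(v-f["cy"])/f["fy"]; th=np.hypot(x,y)
    s=np.sinc(th/np.pi); return E[:3,3],E[:3,:3]@np.array([x*s,-y*s,-np.cos(th)])
def fonz(f,u,v,z):
    o,d=fray(f,u,v); return o+d*(z-o[2])/d[2]
def blobs(f,lo,hi,box,amin=20):
    hsv=cv2.cvtColor(f["img"],cv2.COLOR_RGB2HSV); m=cv2.inRange(hsv,lo,hi)
    k=np.zeros_like(m); x0,y0,x1,y1=box; k[y0:y1,x0:x1]=m[y0:y1,x0:x1]
    n,_,st,c=cv2.connectedComponentsWithStats(k)
    return [(c[i].round(1),int(st[i,4])) for i in range(1,n) if st[i,4]>=amin]
def tool():
    s=get_state(); w,x,y,z=s["tool_rot"]; return np.array(s["ee_pos"]),R.from_quat([x,y,z,w]).as_matrix()
def delta(p,q=None):
    t,M=tool(); return (M.T@(np.array(p)-t)*100).round(2)
E
python3 - <<'E'
from h import *
f=grab_frame("top")
def show(n,b,z):
    for c,a in b: print(n,c,a,onz(f,*c,z).round(4))
show("orange",blobs(f,(3,120,100),(22,255,255),(385,225,470,315)),.0325)
show("black",blobs(f,(0,0,0),(179,255,45),(395,235,470,312)),.0325)
show("cup",blobs(f,(100,120,60),(125,255,230),(245,185,350,265)),.057)
show("blue",blobs(f,(100,120,90),(125,255,255),(235,278,258,305)),.05)
show("yel",blobs(f,(22,120,100),(35,255,255),(255,278,285,308)),.05)
show("grn",blobs(f,(45,80,80),(90,255,255),(280,280,308,308)),.05)
show("knobwhite",blobs(f,(0,0,190),(179,50,255),(308,275,350,325),5),.046)
show("red",blobs(f,(0,120,120),(8,255,255),(300,290,325,312),3),.046)
show("pock",blobs(f,(0,0,0),(179,255,110),(140,228,205,292)),.018)
cv2.imwrite("pics/k.png",cv2.resize(f["img"][265:330,225:365,::-1],None,fx=5,fy=5,interpolation=2))
E
```

```text
orange [468.3 240.9] 78 [ 0.5872 -0.3953  0.0325]
orange [409.1 246.2] 438 [ 0.5652 -0.2558  0.0325]
black [450.6 296.2] 370 [ 0.4542 -0.3552  0.0325]
cup [276.7 208.4] 147 [0.6298 0.0607 0.057 ]
cup [317.4 211.8] 149 [ 0.628  -0.0349  0.057 ]
cup [293.6 244.9] 153 [0.546  0.0147 0.057 ]
blue [244.7 289. ] 134 [0.4381 0.1186 0.05  ]
yel [269.  291.1] 141 [0.437 0.063 0.05 ]
grn [293.3 293.2] 149 [0.4358 0.0074 0.05  ]
knobwhite [330.6 298.7] 988 [ 0.4293 -0.0782  0.046 ]
knobwhite [328.7 300.7] 21 [ 0.4245 -0.0741  0.046 ]
red [311. 302.] 9 [ 0.4189 -0.0341  0.046 ]
```

View pics/k.png

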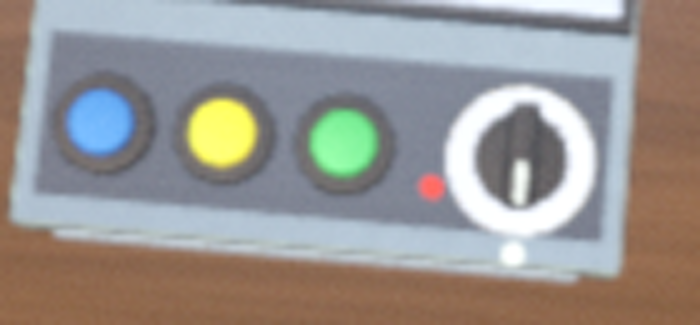

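```bash
python3 -m crank '[{"linear":[4.4,-1.64,0],"spin":0,"fingers":9.4},{"linear":[4.4,-1.64,0.8],"spin":0,"fingers":9.4},{"linear":[4.4,-1.64,0.8],"spin":0,"fingers":9.4},{"linear":[4.4,-1.64,0.8],"spin":0,"fingers":9.4},{"linear":[4.4,-1.64,0.8],"spin":0,"fingers":9.4},{"linear":[4.4,-1.64,0.8],"spin":0,"fingers":9.4},{"linear":[4.4,-1.64,0.8],"spin":0,"fingers":9.4},{"linear":[4.4,-1.64,0.8],"spin":0,"fingers":9.4},{"linear":[4.4,-1.64,0.8],"spin":0,"fingers":9.4},{"linear":[0,0,0],"spin":6.5,"fingers":9.4},{"linear":[0,0,0],"spin":6.5,"fingers":9.4},{"linear":[0,0,0],"spin":6.5,"fingers":9.4},{"linear":[0,0,0],"spin":6.5,"fingers":9.4},{"linear":[0,0,0],"spin":0,"fingers":9.4}]'
python3 - <<'E'
from h import *
f=grab_frame("wrist"); cv2.imwrite("pics/w1.png",f["img"][:,:,::-1])
for c,a in blobs(f,(3,120,90),(22,255,255),(0,0,640,480),400):
    p=fonz(f,*c,.0325);print(c,a,p.round(4),delta([p[0],p[1],.0135]))
f=grab_frame("top")
for c,a in blobs(f,(0,0,0),(179,255,150),(140,228,205,292),25): print(c,a,onz(f,*c,.018))
print(tool(),get_state()["t"])
E
```

```text
t: 1.55
ee_pos: [0.5651, -0.2553, 0.1412]
tool_rot: [0.0, 1.0, -0.001, -0.0]
wrist_force: [0.0, 0.4, 0.3]
width: 0.0943
grasp_force: 0.0
[ 7.4 13.7] 478 [0.8049 0.0637 0.0325] [ 24.07 -31.83  12.76]
[398.4 134.6] 104414 [ 0.6468 -0.3202  0.0325] [ 8.16  6.51 12.77]
[507.4   7.7] 1003 [ 0.7686 -0.4216  0.0325] [20.31 16.68 12.76]
[315.2 235.5] 3938 [ 0.566  -0.2551  0.0325] [ 0.09 -0.02 12.77]
[523.  356.5] 980 [ 0.4386 -0.4677  0.0325] [-12.7   21.21  12.78]
[314.  405.4] 10472 [ 0.3961 -0.2535  0.0325] [-16.89  -0.23  12.78]
[154.3 239.7] 125 [0.5433185  0.34935389 0.018     ]
[191.1 239.3] 126 [0.55009915 0.26200803 0.018     ]
[152.2 276.5] 133 [0.45553123 0.34285142 0.018     ]
[189.7 276.1] 128 [0.46226673 0.25513075 0.018     ]
(array([ 0.56513854, -0.255332  ,  0.14127057]), array([[ 9.99993193e-01,  3.67063270e-03, -3.75307933e-04],
       [ 3.67065451e-03, -9.99993261e-01,  5.74446790e-05],
       [-3.75094546e-04, -5.88219138e-05, -9.99999928e-01]])) 1.65
```

View pics/w1.png

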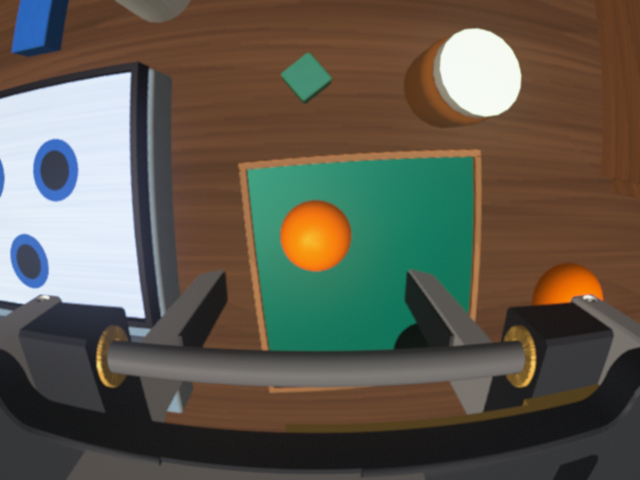

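The wrist view shows the orange ball at (315, 236), directly under the TCP. The top view also gave me all four pockets. Next I'll descend and grip.

```bash
python3 -m crank '[{"linear":[0.1,0,3.5],"spin":0,"fingers":9.4},{"linear":[0,0,3.5],"spin":0,"fingers":9.4},{"linear":[0,0,3.5],"spin":0,"fingers":9.4},{"linear":[0,0,2.1],"spin":0,"fingers":9.4},{"linear":[0,0,0],"spin":0,"fingers":9.4},{"linear":[0,0,0],"spin":0,"fingers":4.5},{"linear":[0,0,0],"spin":0,"fingers":4.5},{"linear":[0,0,0],"spin":0,"fingers":4.5},{"linear":[0,0,0],"spin":0,"fingers":4.5},{"linear":[0,0,0],"spin":0,"fingers":4.5},{"linear":[0,0,0],"spin":0,"fingers":4.5},{"linear":[0,0,0],"spin":0,"fingers":4.5},{"linear":[0,0,0],"spin":0,"fingers":4.5}]'
```

```text
t: 2.95
ee_pos: [0.5665, -0.2555, 0.0158]
tool_rot: [0.0, 1.0, 0.0, 0.0]
wrist_force: [-0.7, 0.5, 7.1]
width: 0.0563
grasp_force: 30.0
```

```bash
python3 -m crank '[{"linear":[0,0,-4],"spin":0,"fingers":4.5},{"linear":[0,0,-4],"spin":0,"fingers":4.5},{"linear":[0,0,-3.5],"spin":0,"fingers":4.5},{"linear":[1.03,-3.68,0],"spin":0,"fingers":4.5},{"linear":[1.03,-3.68,0],"spin":0,"fingers":4.5},{"linear":[1.03,-3.68,0],"spin":0,"fingers":4.5},{"linear":[1.03,-3.68,0],"spin":0,"fingers":4.5},{"linear":[1.03,-3.68,0],"spin":0,"fingers":4.5},{"linear":[1.03,-3.68,0],"spin":0,"fingers":4.5},{"linear":[0,0,0],"spin":0,"fingers":4.5}]'
python3 - <<'E'
from h import *
f=grab_frame("wrist"); cv2.imwrite("pics/w2.png",f["img"][:,:,::-1])
for c,a in blobs(f,(100,120,60),(125,255,230),(0,0,640,480),300):
    print(c,a,fonz(f,*c,.057).round(4))
print(delta([.628,-.0349,.063]),get_state()["width"])
E
```

```text
t: 3.95
ee_pos: [0.6286, -0.0281, 0.1301]
tool_rot: [-0.001, 1.0, 0.004, -0.0]
wrist_force: [-0.1, 0.9, -1.7]
width: 0.0561
grasp_force: 30.0
[247.6  39.6] 5197 [0.7759 0.0195 0.057 ]
[195.2 241.9] 2216 [0.6326 0.0597 0.057 ]
[328.2 227.6] 1334 [ 0.6436 -0.0368  0.057 ]
[-0.    0.34  6.7 ] 0.05553116913038208
```

View pics/w2.png

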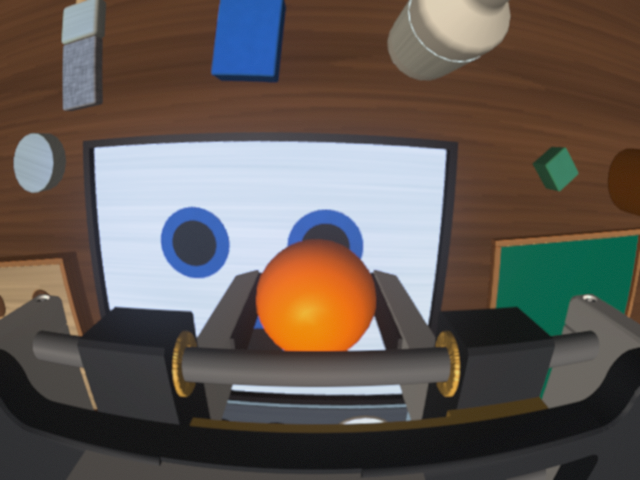

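The held orange ball is just over the right-hand cup, whose ring is centred near (326, 243). The other cup, at (195, 242), agrees with the top view.

```bash
python3 -m crank '[{"linear":[0.1,0.37,2.2],"spin":0,"fingers":4.5},{"linear":[0,0,2.2],"spin":0,"fingers":4.5},{"linear":[0,0,2.1],"spin":0,"fingers":4.5},{"linear":[0,0,0],"spin":0,"fingers":4.5},{"linear":[0,0,0],"spin":0,"fingers":7.5},{"linear":[0,0,0],"spin":0,"fingers":7.5},{"linear":[0,0,0],"spin":0,"fingers":7.5},{"linear":[0,0,0],"spin":0,"fingers":7.5}]'
python3 -m crank '[{"linear":[0,0,-3],"spin":0,"fingers":8},{"linear":[0,0,-4],"spin":0,"fingers":9.4}]'
python3 - <<'E'
from h import *
f=grab_frame("top")
for c,a in blobs(f,(3,120,100),(22,255,255),(240,180,455,315)): print("o",c,a,onz(f,*c,.08).round(4))
for c,a in blobs(f,(0,0,0),(179,255,45),(395,235,470,312)):
  p=onz(f,*c,.0325);print("black",c,a,p.round(4),delta([p[0],p[1],.14]))
E
```

```text
t: 4.8
ee_pos: [0.6292, -0.0388, 0.0659]
tool_rot: [0.0, 1.0, -0.0, 0.0]
wrist_force: [0.3, -0.2, 0.5]
width: 0.0746
grasp_force: 0.0
t: 5.0
ee_pos: [0.6278, -0.0385, 0.1349]
tool_rot: [-0.0, 1.0, -0.0, -0.002]
wrist_force: [0.8, 0.0, -0.3]
width: 0.0846
grasp_force: 0.0
o [394.7 227. ] 5066 [ 0.5986 -0.2133  0.08  ]
black [450.4 296.2] 356 [ 0.4541 -0.3547  0.0325] [-17.72  31.62   0.19]
```

```bash
python3 -m crank '[{"linear":[-2.2,3.95,0],"spin":0,"fingers":9.4},{"linear":[-2.2,3.95,0],"spin":0,"fingers":9.4},{"linear":[-2.2,3.95,0],"spin":0,"fingers":9.4},{"linear":[-2.2,3.95,0],"spin":0,"fingers":9.4},{"linear":[-2.2,3.95,0],"spin":0,"fingers":9.4},{"linear":[-2.2,3.95,0],"spin":0,"fingers":9.4},{"linear":[-2.2,3.95,0],"spin":0,"fingers":9.4},{"linear":[-2.2,3.95,0],"spin":0,"fingers":9.4},{"linear":[0,0,0],"spin":0,"fingers":9.4},{"linear":[0,0,0],"spin":0,"fingers":9.4}]'
python3 - <<'E'
from h import *
f=grab_frame("wrist"); cv2.imwrite("pics/w3.png",f["img"][:,:,::-1])
for c,a in blobs(f,(0,0,0),(179,255,45),(240,160,400,330),300):
    p=fonz(f,*c,.0325);print(c,a,p.round(4),delta([p[0],p[1],.0135]))
f=grab_frame("top");cv2.imwrite("pics/t3.png",f["img"][:,:,::-1])
for c,a in blobs(f,(3,120,100),(22,255,255),(240,180,365,275)): print("o",c,a,onz(f,*c,.08).round(4))
E
```

```text
t: 6.05
ee_pos: [0.4525, -0.3551, 0.1356]
tool_rot: [0.0, 1.0, -0.001, 0.0]
wrist_force: [-0.0, 1.1, -0.7]
width: 0.0938
grasp_force: 0.0
[315.1 234.5] 3528 [ 0.4556 -0.3549  0.0325] [ 0.22  0.1  12.21]
o [317.2 209.1] 389 [ 0.6287 -0.0343  0.08  ]
```

View pics/w3.png

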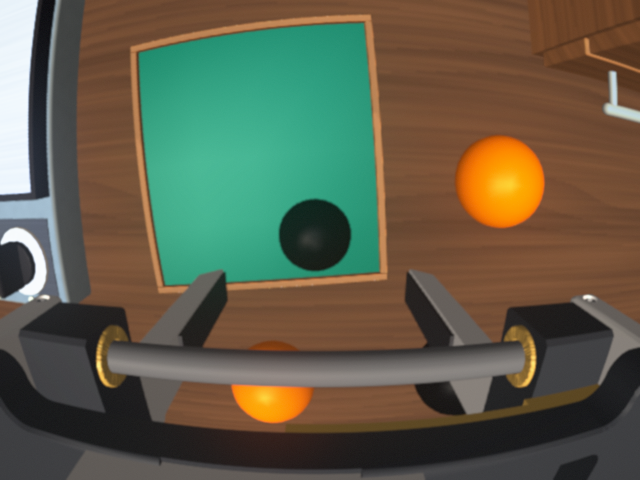

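The orange ball is seated in its cup. The black ball is at (315, 235), about 2 mm from the TCP.

```bash
python3 -m crank '[{"linear":[0.25,0,3.5],"spin":0,"fingers":9.4},{"linear":[0,0,3.5],"spin":0,"fingers":9.4},{"linear":[0,0,3.5],"spin":0,"fingers":9.4},{"linear":[0,0,1.5],"spin":0,"fingers":9.4},{"linear":[0,0,0],"spin":0,"fingers":9.4},{"linear":[0,0,0],"spin":0,"fingers":4.5},{"linear":[0,0,0],"spin":0,"fingers":4.5},{"linear":[0,0,0],"spin":0,"fingers":4.5},{"linear":[0,0,0],"spin":0,"fingers":4.5},{"linear":[0,0,0],"spin":0,"fingers":4.5},{"linear":[0,0,0],"spin":0,"fingers":4.5},{"linear":[0,0,0],"spin":0,"fingers":4.5},{"linear":[0,0,-4],"spin":0,"fingers":4.5},{"linear":[0,0,-4],"spin":0,"fingers":4.5},{"linear":[0,0,-4],"spin":0,"fingers":4.5},{"linear":[0,0,0],"spin":0,"fingers":4.5}]'
python3 -c "
from h import *
print(delta([.546,.0147,.135]))"
```

```text
t: 7.75
ee_pos: [0.4574, -0.3558, 0.1403]
tool_rot: [0.002, 1.0, -0.0, 0.003]
wrist_force: [0.7, -0.7, -2.6]
width: 0.056
grasp_force: 30.0
[  8.85 -37.06   0.43]
```

```bash
python3 -m crank '[{"linear":[1.1,-4.63,0],"spin":0,"fingers":4.5},{"linear":[1.1,-4.63,0],"spin":0,"fingers":4.5},{"linear":[1.1,-4.63,0],"spin":0,"fingers":4.5},{"linear":[1.1,-4.63,0],"spin":0,"fingers":4.5},{"linear":[1.1,-4.63,0],"spin":0,"fingers":4.5},{"linear":[1.1,-4.63,0],"spin":0,"fingers":4.5},{"linear":[1.1,-4.63,0],"spin":0,"fingers":4.5},{"linear":[1.1,-4.63,0],"spin":0,"fingers":4.5},{"linear":[0,0,0],"spin":0,"fingers":4.5},{"linear":[0,0,0],"spin":0,"fingers":4.5},{"linear":[0,0,0],"spin":0,"fingers":4.5}]'
python3 -c "
from h import *
print(delta([.546,.0147,.063]))"
```

```text
t: 8.85
ee_pos: [0.543, 0.015, 0.1348]
tool_rot: [0.0, 1.0, -0.001, -0.001]
wrist_force: [0.4, 0.6, -1.3]
width: 0.056
grasp_force: 30.0
[0.3  0.03 7.18]
```

```bash
python3 -m crank '[{"linear":[0.3,0,2.4],"spin":0,"fingers":4.5},{"linear":[0,0,2.4],"spin":0,"fingers":4.5},{"linear":[0,0,2.1],"spin":0,"fingers":4.5},{"linear":[0,0,0],"spin":0,"fingers":4.5},{"linear":[0,0,0],"spin":0,"fingers":7.5},{"linear":[0,0,0],"spin":0,"fingers":7.5},{"linear":[0,0,0],"spin":0,"fingers":7.5},{"linear":[0,0,0],"spin":0,"fingers":7.5},{"linear":[0,0,-3],"spin":0,"fingers":7.5},{"linear":[0,0,-4],"spin":0,"fingers":7.5},{"linear":[-2.5,2,0],"spin":0,"fingers":7.5},{"linear":[-4,3,0],"spin":0,"fingers":7.5},{"linear":[-4,3,0],"spin":0,"fingers":7.5},{"linear":[0,0,0],"spin":0,"fingers":7.5},{"linear":[0,0,0],"spin":0,"fingers":7.5}]'
python3 - <<'E'
from h import *
f=grab_frame("wrist"); cv2.imwrite("pics/w4.png",f["img"][:,:,::-1])
f=grab_frame("top")
for c,a in blobs(f,(3,120,100),(22,255,255),(240,180,365,275)): print("o",c,a,onz(f,*c,.08).round(4))
for c,a in blobs(f,(0,0,0),(179,255,45),(255,190,340,262)): print("b",c,a,onz(f,*c,.08).round(4))
E
```

```text
t: 10.35
ee_pos: [0.4415, -0.0645, 0.1372]
tool_rot: [0.0, 1.0, -0.001, 0.001]
wrist_force: [0.9, 0.5, 0.4]
width: 0.0751
grasp_force: 0.0
o [317.3 209.2] 394 [ 0.6285 -0.0345  0.08  ]
```

View pics/w4.png

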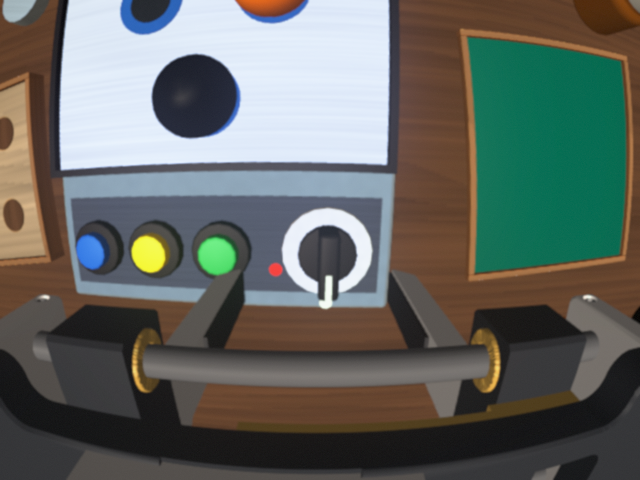

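Run:
```python
from h import *
f=grab_frame("wrist")
hsv=cv2.cvtColor(f["img"],cv2.COLOR_RGB2HSV)
m=cv2.inRange(hsv,(0,0,150),(179,50,255)); k=np.zeros_like(m); k[200:300,275:380]=m[200:300,275:380]; k[285:]=0
pts=cv2.findNonZero(k); h=cv2.convexHull(pts); e=cv2.fitEllipse(h);print("disc",e,fonz(f,*e[0],.046).round(4))
for z in (.06,.07,.075,.08,.085,.09):
    a=fonz(f,328,226,z);b=fonz(f,326,303,z);print(z,np.linalg.norm(a-b).round(4),((a+b)/2).round(4))
g=[fonz(f,*c,.046) for c in [(275.5,269.5),(326,304)]];print("red",g)
for n,lo,hi,bx in [("b",(100,120,90),(125,255,255),(70,225,110,280)),("y",(22,120,100),(35,255,255),(120,225,185,285)),("g",(45,80,80),(90,255,255),(185,225,250,285))]:
    for c,a in blobs(f,lo,hi,bx,100): print(n,c,a,fonz(f,*c,.052).round(4),delta(fonz(f,*c,.052)))
cv2.imwrite("pics/w5.png",cv2.resize(f["img"][200:320,60:400,::-1],None,fx=2.3,fy=2.3))
s=grab_frame("side");cv2.imwrite("pics/s5.png",cv2.resize(s["img"][195:295,245:385,::-1],None,fx=5,fy=5))
```

```text
disc ((329.8397216796875, 254.03623962402344), (88.6296615600586, 95.48054504394531), 113.43367767333984) [ 0.4332 -0.0744  0.046 ]
0.06 0.059 [ 0.4283 -0.0719  0.06  ]
0.07 0.0567 [ 0.4316 -0.0716  0.07  ]
0.075 0.0555 [ 0.4332 -0.0714  0.075 ]
0.08 0.0544 [ 0.4348 -0.0712  0.08  ]
0.085 0.0532 [ 0.4364 -0.0711  0.085 ]
0.09 0.0521 [ 0.438  -0.0709  0.09  ]
red [array([ 0.4206902 , -0.03269247,  0.046     ]), array([ 0.39182655, -0.07185582,  0.046     ])]
b [ 91.3 252.1] 841 [0.435  0.1264 0.052 ] [ -0.72 -18.97   8.47]
y [151.  253.5] 1204 [0.4345 0.0672 0.052 ] [ -0.77 -13.05   8.47]
g [217.9 256. ] 1255 [0.4331 0.0107 0.052 ] [-0.92 -7.4   8.46]
```

View pics/w5.png

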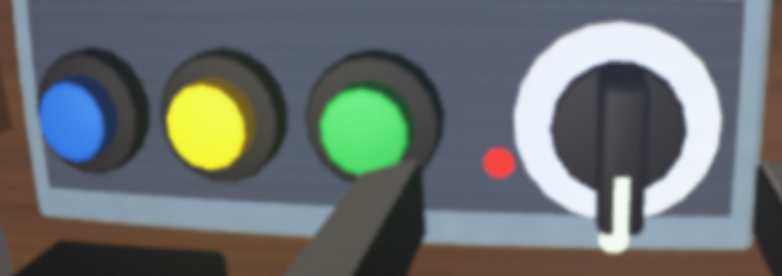

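View pics/s5.png

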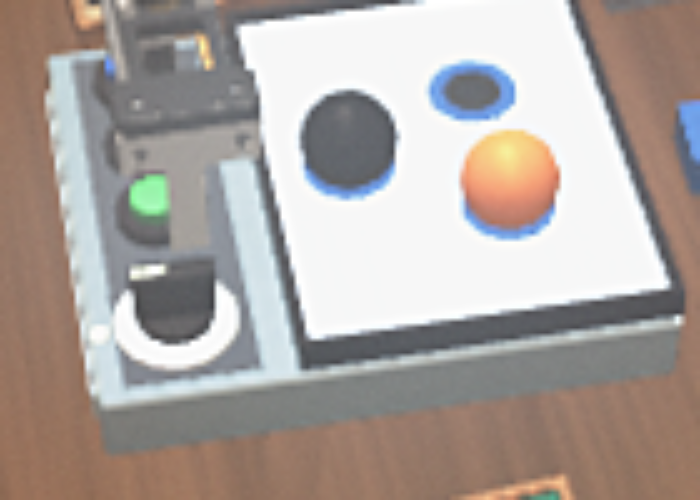

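Both balls sit in their cups. The selector's bar points at the white dot, with its middle near (330, 277). I'll triangulate the bar top and the green key for height.

Run:
```python
from h import *
w=grab_frame("wrist");s=grab_frame("side");t=grab_frame("top")
def tri(*rs):
    A=sum(np.eye(3)-np.outer(d,d)/(d@d) for o,d in rs); b=sum((np.eye(3)-np.outer(d,d)/(d@d))@o for o,d in rs)
    p=np.linalg.solve(A,b); return p.round(4),[float(np.linalg.norm(np.cross(p-o,d/np.linalg.norm(d))).round(4)) for o,d in rs]
print("ptr inner",tri(fray(w,330.4,277.4),ray(s,279.4,248.6)))
print("far end",tri(fray(w,327.5,233),ray(s,288,247.4)))
print("green",tri(fray(w,217.9,256),ray(s,275.4,234)))
print(tool()[0])
```

```text
ptr inner (array([ 0.4339, -0.0741,  0.0923]), [0.0031, 0.0031])
far end (array([ 0.4595, -0.0712,  0.0868]), [0.0008, 0.0008])
green (array([0.4366, 0.0074, 0.0638]), [0.0002, 0.0002])
[ 0.44180491 -0.06348172  0.13627459]
```

```bash
python3 -m crank '[{"linear":[-0.8,0.95,0],"spin":0,"fingers":5},{"linear":[0,0,0],"spin":0,"fingers":5},{"linear":[0,0,2.5],"spin":0,"fingers":5},{"linear":[0,0,2.5],"spin":0,"fingers":5},{"linear":[0,0,2.1],"spin":0,"fingers":5},{"linear":[0,0,0],"spin":0,"fingers":5},{"linear":[0,0,0],"spin":0,"fingers":1},{"linear":[0,0,0],"spin":0,"fingers":1},{"linear":[0,0,0],"spin":0,"fingers":1},{"linear":[0,0,0],"spin":0,"fingers":1},{"linear":[0,0,0],"spin":0,"fingers":1},{"linear":[0,0,0],"spin":0,"fingers":1}]'
python3 -c "
from h import *
s=get_state();print(s['q'],s['torque'])"
```

```text
t: 11.9
ee_pos: [0.4338, -0.073, 0.0659]
tool_rot: [-0.0, 1.0, 0.0, 0.0]
wrist_force: [-1.5, 5.4, 7.1]
width: 0.0138
grasp_force: 30.0
[ 0.20310625  0.30202535 -0.12012433  2.17170296  0.05649338  0.67015164
 -1.5266755 ] [ 1.20658503  0.33743305 -0.29243226]
```

```bash
python3 -m crank '[{"linear":[0,0,0],"spin":6,"fingers":1},{"linear":[0,0,0],"spin":6,"fingers":1},{"linear":[0,0,0],"spin":6,"fingers":1},{"linear":[0,0,0],"spin":6,"fingers":1},{"linear":[0,0,0],"spin":6,"fingers":1},{"linear":[0,0,0],"spin":6,"fingers":1},{"linear":[0,0,0],"spin":6,"fingers":1},{"linear":[0,0,0],"spin":6,"fingers":1},{"linear":[0,0,0],"spin":6,"fingers":1},{"linear":[0,0,0],"spin":6,"fingers":1},{"linear":[0,0,0],"spin":0,"fingers":1}]'
python3 -m crank '[{"linear":[0,0,0],"spin":0,"fingers":5},{"linear":[0,0,0],"spin":0,"fingers":5},{"linear":[0,0,0],"spin":0,"fingers":5},{"linear":[0,0,0],"spin":0,"fingers":5},{"linear":[0,0,-3],"spin":0,"fingers":5},{"linear":[0,0,-4],"spin":0,"fingers":5},{"linear":[0,0,0],"spin":-8.5,"fingers":0},{"linear":[0,0,0],"spin":-8.5,"fingers":0},{"linear":[0,0,0],"spin":-8.5,"fingers":0},{"linear":[0,0,0],"spin":-8.5,"fingers":0},{"linear":[0,0,0],"spin":-8.5,"fingers":0},{"linear":[0,0,0],"spin":-8.5,"fingers":0},{"linear":[0,0,0],"spin":-8.5,"fingers":0},{"linear":[0,0,0],"spin":-0.5,"fingers":0},{"linear":[0,0,0],"spin":0,"fingers":0}]'
python3 - <<'E'
from h import *
f=grab_frame("wrist");cv2.imwrite("pics/w6.png",f["img"][:,:,::-1])
for n,p in (("b",(.438,.1175,.065)),("y",(.437,.0625,.065)),("g",(.4355,.0075,.065))): print(n,delta(p))
E
```

```text
t: 13.0
ee_pos: [0.4344, -0.0718, 0.0659]
tool_rot: [-0.001, 0.865, -0.501, 0.0]
wrist_force: [4.0, 12.1, 3.2]
width: 0.0136
grasp_force: 29.9
t: 14.5
ee_pos: [0.4334, -0.0736, 0.1354]
tool_rot: [-0.0, 1.0, -0.002, -0.0]
wrist_force: [-0.2, 0.2, 0.4]
width: 0.0002
grasp_force: 0.0
b [  0.37 -19.11   7.04]
y [  0.3  -13.61   7.04]
g [ 0.17 -8.11  7.04]
```

View pics/w6.png

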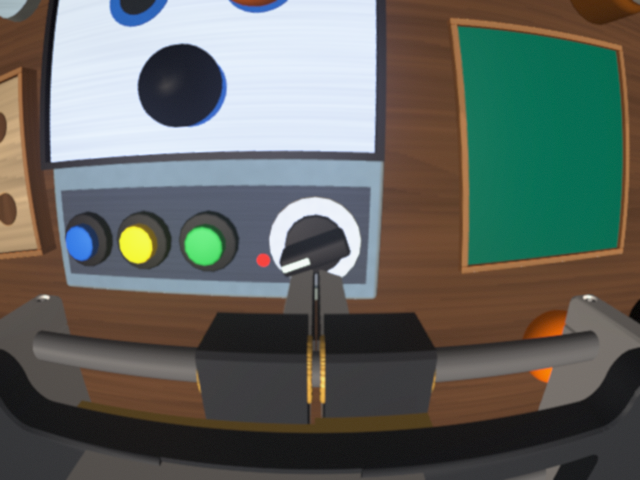

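The pointer at (297, 265) now faces the red dot, so the selector is on. Next is the blue key.

```bash
python3 -m crank '[{"linear":[0.07,-3.82,0],"spin":0,"fingers":0},{"linear":[0.07,-3.82,0],"spin":0,"fingers":0},{"linear":[0.07,-3.82,0],"spin":0,"fingers":0},{"linear":[0.07,-3.82,0],"spin":0,"fingers":0},{"linear":[0.07,-3.82,0],"spin":0,"fingers":0},{"linear":[0,0,0],"spin":0,"fingers":0},{"linear":[0,0,0],"spin":0,"fingers":0},{"linear":[0,0,3],"spin":0,"fingers":0},{"linear":[0,0,3],"spin":0,"fingers":0},{"linear":[0,0,0.8],"spin":0,"fingers":0},{"linear":[0,0,0],"spin":0,"fingers":0}]'
python3 -m crank '[{"linear":[0,0,0.3],"spin":0,"fingers":0},{"linear":[0,0,0.3],"spin":0,"fingers":0},{"linear":[0,0,0],"spin":0,"fingers":0}]'
```

```text
t: 15.65
ee_pos: [0.4365, 0.1165, 0.067]
tool_rot: [0.0, 1.0, -0.001, -0.001]
wrist_force: [-1.2, 0.2, 2.2]
width: 0.0
grasp_force: 0.7
t: 15.95
ee_pos: [0.4377, 0.1174, 0.0621]
tool_rot: [-0.0, 1.0, -0.0, 0.001]
wrist_force: [1.6, -3.5, 4.0]
width: 0.0006
grasp_force: 2.2
```

```bash
python3 -m crank '[{"linear":[0,0,0.3],"spin":0,"fingers":0},{"linear":[0,0,0],"spin":0,"fingers":0},{"linear":[0,0,0],"spin":0,"fingers":0}]'
python3 -m crank '[{"linear":[0,0,0.2],"spin":0,"fingers":0},{"linear":[0,0,0],"spin":0,"fingers":0},{"linear":[0,0,0],"spin":0,"fingers":0}]'
```

```text
t: 16.25
ee_pos: [0.438, 0.1175, 0.0605]
tool_rot: [-0.0, 1.0, -0.0, 0.001]
wrist_force: [-11.4, -6.3, 44.5]
width: 0.0004
grasp_force: 22.0
t: 16.55
ee_pos: [0.4382, 0.1175, 0.0597]
tool_rot: [0.0, 1.0, -0.0, 0.001]
wrist_force: [-22.6, -10.2, 80.6]
width: 0.0001
grasp_force: 40.3
```

```bash
python3 -m crank '[{"linear":[0,0,-2],"spin":0,"fingers":0},{"linear":[0,0,-2],"spin":0,"fingers":0},{"linear":[0,2.75,0],"spin":0,"fingers":0},{"linear":[0,2.75,0],"spin":0,"fingers":0},{"linear":[0,0,0],"spin":0,"fingers":0},{"linear":[0,0,0],"spin":0,"fingers":0},{"linear":[0,0,2],"spin":0,"fingers":0},{"linear":[0,0,1],"spin":0,"fingers":0},{"linear":[0,0,0.4],"spin":0,"fingers":0},{"linear":[0,0,0.3],"spin":0,"fingers":0},{"linear":[0,0,0],"spin":0,"fingers":0},{"linear":[0,0,0],"spin":0,"fingers":0}]'
```

```text
t: 17.75
ee_pos: [0.4369, 0.0634, 0.0607]
tool_rot: [-0.0, 1.0, 0.0, -0.0]
wrist_force: [-11.7, 2.0, 32.4]
width: 0.0005
grasp_force: 16.6
```

Run:
```python
from h import *
f=grab_frame("wrist");cv2.imwrite("pics/w7.png",f["img"][:,:,::-1])
f=grab_frame("top")
for c,a in blobs(f,(3,120,100),(22,255,255),(240,180,365,275)): print("o",c,a,onz(f,*c,.08).round(4))
```

```text
o [317.2 209.1] 389 [ 0.6287 -0.0343  0.08  ]
```

View pics/w7.png

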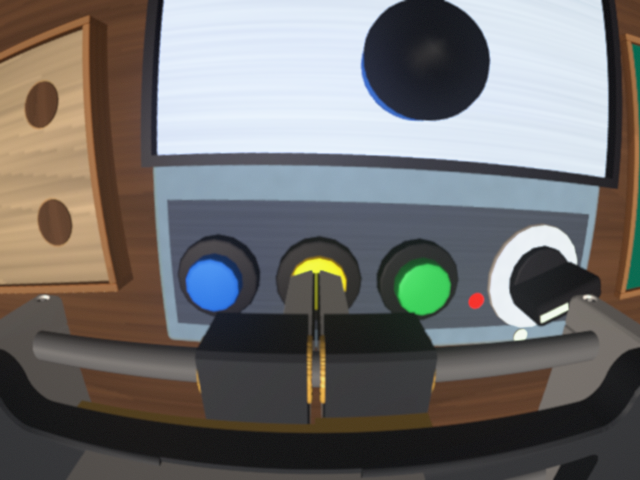

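Yellow is fully down under the closed fingertips at (317, 275). Both balls are still in their cups, so green is next.

```bash
python3 -m crank '[{"linear":[0,0,-2],"spin":0,"fingers":0},{"linear":[0,0,-1.7],"spin":0,"fingers":0},{"linear":[-0.1,2.75,0],"spin":0,"fingers":0},{"linear":[0,2.75,0],"spin":0,"fingers":0},{"linear":[0,0,0],"spin":0,"fingers":0},{"linear":[0,0,0],"spin":0,"fingers":0},{"linear":[0,0,2],"spin":0,"fingers":0},{"linear":[0,0,1],"spin":0,"fingers":0},{"linear":[0,0,0.4],"spin":0,"fingers":0},{"linear":[0,0,0.3],"spin":0,"fingers":0},{"linear":[0,0,0],"spin":0,"fingers":0},{"linear":[0,0,0],"spin":0,"fingers":0}]'
python3 - <<'E'
from h import *
f=grab_frame("wrist");cv2.imwrite("pics/w8.png",f["img"][:,:,::-1])
f=grab_frame("top")
for c,a in blobs(f,(3,120,100),(22,255,255),(240,180,365,275)): print("o",c,a,onz(f,*c,.08).round(4))
print(delta((.434,-.073,.135)))
E
```

```text
t: 19.05
ee_pos: [0.4359, 0.0085, 0.0607]
tool_rot: [-0.0, 1.0, 0.0, -0.0]
wrist_force: [-12.7, 4.1, 34.7]
width: 0.0003
grasp_force: 17.1
o [317.3 209.1] 391 [ 0.6287 -0.0345  0.08  ]
[-0.2   8.14 -7.44]
```

View pics/w8.png

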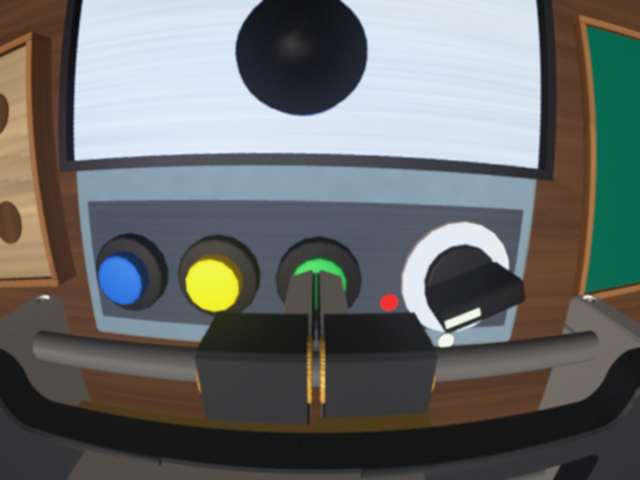

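Green is fully down at (317, 270), the black ball is seated, and the top view has orange in its cup. Now I'll turn the selector back.

```bash
python3 -m crank '[{"linear":[0,0,-4],"spin":0,"fingers":0},{"linear":[0,0,-3.6],"spin":0,"fingers":0},{"linear":[-0.1,4.07,0],"spin":0,"fingers":5},{"linear":[-0.1,4.07,0],"spin":0,"fingers":5},{"linear":[0,0,0],"spin":8.5,"fingers":5},{"linear":[0,0,0],"spin":8.5,"fingers":5},{"linear":[0,0,0],"spin":8.5,"fingers":5},{"linear":[0,0,0],"spin":8.5,"fingers":5},{"linear":[0,0,0],"spin":8.5,"fingers":5},{"linear":[0,0,0],"spin":8.5,"fingers":5},{"linear":[0,0,0],"spin":8.5,"fingers":5},{"linear":[0,0,0],"spin":8.0,"fingers":5},{"linear":[0,0,0],"spin":0,"fingers":5},{"linear":[0,0,0],"spin":0,"fingers":5}]'
python3 -c "
from h import *
print(delta((.434,-.073,.066)),get_state()['q'])"
```

```text
t: 20.55
ee_pos: [0.434, -0.0735, 0.1356]
tool_rot: [-0.0, 0.833, -0.554, -0.0]
wrist_force: [0.4, -0.8, -0.0]
width: 0.05
grasp_force: 0.0
[-0.05 -0.02  6.96] [ 0.01002231  0.17825646  0.09666035  2.1253731  -0.02309987  0.83903813
 -2.62331967]
```

Descend, grip, turn counter-clockwise 60°, release, rise.

```bash
python3 -m crank '[{"linear":[0,0,2.5],"spin":0,"fingers":5},{"linear":[0,0,2.5],"spin":0,"fingers":5},{"linear":[0,0,1.9],"spin":0,"fingers":5},{"linear":[0,0,0],"spin":0,"fingers":1},{"linear":[0,0,0],"spin":0,"fingers":1},{"linear":[0,0,0],"spin":0,"fingers":1},{"linear":[0,0,0],"spin":0,"fingers":1},{"linear":[0,0,0],"spin":0,"fingers":1},{"linear":[0,0,0],"spin":0,"fingers":1}]'
python3 -m crank '[{"linear":[0,0,0],"spin":-6,"fingers":1},{"linear":[0,0,0],"spin":-6,"fingers":1},{"linear":[0,0,0],"spin":-6,"fingers":1},{"linear":[0,0,0],"spin":-6,"fingers":1},{"linear":[0,0,0],"spin":-6,"fingers":1},{"linear":[0,0,0],"spin":-6,"fingers":1},{"linear":[0,0,0],"spin":-6,"fingers":1},{"linear":[0,0,0],"spin":-6,"fingers":1},{"linear":[0,0,0],"spin":-6,"fingers":1},{"linear":[0,0,0],"spin":-6,"fingers":1},{"linear":[0,0,0],"spin":-2,"fingers":1},{"linear":[0,0,0],"spin":0,"fingers":1}]'
python3 -m crank '[{"linear":[0,0,0],"spin":0,"fingers":5},{"linear":[0,0,0],"spin":0,"fingers":5},{"linear":[0,0,0],"spin":0,"fingers":5},{"linear":[0,0,0],"spin":0,"fingers":5},{"linear":[0,0,-3],"spin":0,"fingers":5},{"linear":[0,0,-4],"spin":0,"fingers":5},{"linear":[0,0,0],"spin":-5.5,"fingers":9.4},{"linear":[0,0,0],"spin":0,"fingers":9.4}]'
python3 - <<'E'
from h import *
f=grab_frame("wrist");cv2.imwrite("pics/w9.png",f["img"][:,:,::-1])
hsv=cv2.cvtColor(f["img"],cv2.COLOR_RGB2HSV)
for c,a in blobs(f,(0,0,0),(179,255,45),(100,40,300,180),1500): print("b",c,a,fonz(f,*c,.08).round(4))
t=grab_frame("top")
for c,a in blobs(t,(3,120,100),(22,255,255),(240,180,365,275)): print("o",c,a,onz(t,*c,.08).round(4))
print(delta((.546,.0147,.135)))
E
```

```text
t: 21.45
ee_pos: [0.4354, -0.0736, 0.0673]
tool_rot: [-0.001, 0.832, -0.555, 0.001]
wrist_force: [5.3, 2.1, 1.9]
width: 0.0137
grasp_force: 29.9
t: 22.65
ee_pos: [0.4359, -0.0731, 0.0674]
tool_rot: [-0.0, 0.999, -0.047, 0.002]
wrist_force: [7.8, 6.9, -0.9]
width: 0.0142
grasp_force: 29.9
t: 23.45
ee_pos: [0.4343, -0.074, 0.1372]
tool_rot: [0.0, 1.0, 0.001, 0.001]
wrist_force: [-0.5, 0.1, -0.7]
width: 0.0625
grasp_force: 0.0
o [317.3 209.1] 393 [ 0.6287 -0.0345  0.08  ]
[11.22 -8.89  0.09]
```

View pics/w9.png

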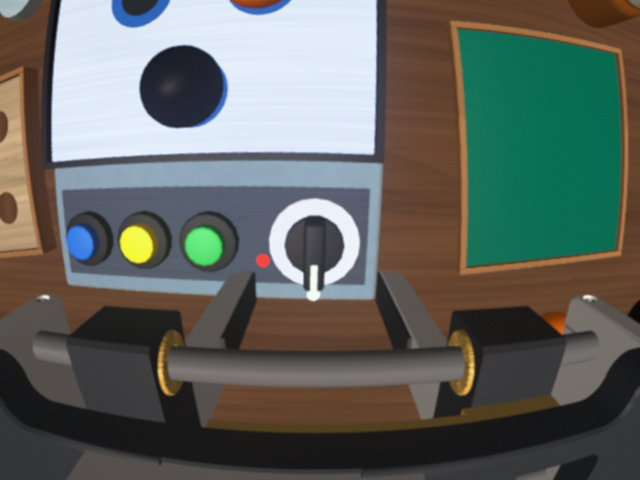

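The bar is back at the white dot (314, 290), so the selector is off, and both balls are in place. Now I'll pick the black ball from its cup.

```bash
python3 -m crank '[{"linear":[2.82,-2.22,0],"spin":0,"fingers":9.4},{"linear":[2.82,-2.22,0],"spin":0,"fingers":9.4},{"linear":[2.82,-2.22,0],"spin":0,"fingers":9.4},{"linear":[2.82,-2.22,0],"spin":0,"fingers":9.4},{"linear":[0,0,0],"spin":0,"fingers":8},{"linear":[0,0,0],"spin":0,"fingers":8},{"linear":[0,0,2.5],"spin":0,"fingers":8},{"linear":[0,0,2.5],"spin":0,"fingers":8},{"linear":[0,0,2.3],"spin":0,"fingers":8},{"linear":[0,0,0],"spin":0,"fingers":8},{"linear":[0,0,0],"spin":0,"fingers":4.5},{"linear":[0,0,0],"spin":0,"fingers":4.5},{"linear":[0,0,0],"spin":0,"fingers":4.5},{"linear":[0,0,0],"spin":0,"fingers":4.5},{"linear":[0,0,0],"spin":0,"fingers":4.5},{"linear":[0,0,0],"spin":0,"fingers":4.5}]'
python3 -m crank '[{"linear":[0,0,-3.5],"spin":0,"fingers":4.5},{"linear":[0,0,-3.5],"spin":0,"fingers":4.5},{"linear":[0,0,0],"spin":0,"fingers":4.5}]'
python3 -c "
from h import *
print(delta((.4555,.3429,.135)))"
```

```text
t: 25.15
ee_pos: [0.5473, 0.0148, 0.0642]
tool_rot: [0.0, 1.0, -0.0, 0.001]
wrist_force: [-0.6, -0.2, 7.9]
width: 0.0559
grasp_force: 30.0
t: 25.45
ee_pos: [0.5489, 0.0151, 0.1376]
tool_rot: [-0.0, 1.0, -0.0, 0.003]
wrist_force: [0.0, 0.2, -2.3]
width: 0.0561
grasp_force: 30.0
[ -9.35 -32.77   0.22]
```

```bash
python3 -m crank '[{"linear":[-1.17,-4.1,0],"spin":0,"fingers":4.5},{"linear":[-1.17,-4.1,0],"spin":0,"fingers":4.5},{"linear":[-1.17,-4.1,0],"spin":0,"fingers":4.5},{"linear":[-1.17,-4.1,0],"spin":0,"fingers":4.5},{"linear":[-1.17,-4.1,0],"spin":0,"fingers":4.5},{"linear":[-1.17,-4.1,0],"spin":0,"fingers":4.5},{"linear":[-1.17,-4.1,0],"spin":0,"fingers":4.5},{"linear":[-1.17,-4.1,0],"spin":0,"fingers":4.5},{"linear":[0,0,0],"spin":0,"fingers":4.5},{"linear":[0,0,0],"spin":0,"fingers":4.5},{"linear":[0,0,0],"spin":0,"fingers":4.5}]'
python3 -c "
from h import *
print(delta((.4555,.3429,.025)))"
```

```text
t: 26.55
ee_pos: [0.4535, 0.3418, 0.133]
tool_rot: [0.0, 1.0, -0.001, -0.0]
wrist_force: [1.0, -0.5, -1.6]
width: 0.0561
grasp_force: 30.0
[ 0.2  -0.12 10.8 ]
```

```bash
python3 -m crank '[{"linear":[0.2,-0.1,3],"spin":0,"fingers":4.5},{"linear":[0,0,3],"spin":0,"fingers":4.5},{"linear":[0,0,3],"spin":0,"fingers":4.5},{"linear":[0,0,1.7],"spin":0,"fingers":4.5},{"linear":[0,0,0],"spin":0,"fingers":4.5},{"linear":[0,0,0],"spin":0,"fingers":6.8},{"linear":[0,0,0],"spin":0,"fingers":6.8},{"linear":[0,0,0],"spin":0,"fingers":6.8},{"linear":[0,0,-3],"spin":0,"fingers":6.8},{"linear":[0,0,-4],"spin":0,"fingers":8},{"linear":[0,0,-4],"spin":0,"fingers":8}]'
python3 - <<'E'
from h import *
t=grab_frame("top")
for c,a in blobs(t,(3,120,100),(22,255,255),(240,180,365,275)): print("o",c,a,onz(t,*c,.08).round(4))
print(delta((.6289,-.0347,.135)))
w=grab_frame("wrist")
for c,a in blobs(w,(0,0,0),(179,255,45),(240,160,400,330),300): print("b",c,a,fonz(w,*c,.041).round(4))
E
```

```text
t: 27.65
ee_pos: [0.455, 0.3436, 0.1381]
tool_rot: [0.0, 1.0, -0.0, -0.0]
wrist_force: [0.6, 0.7, -0.2]
width: 0.0789
grasp_force: 0.0
o [317.2 209.1] 388 [ 0.6287 -0.0343  0.08  ]
[17.16 38.04  0.91]
b [319.4 238.9] 3271 [0.4572 0.343  0.041 ]
```

```bash
python3 -m crank '[{"linear":[1.93,4.2,0],"spin":0,"fingers":8},{"linear":[1.93,4.2,0],"spin":0,"fingers":8},{"linear":[1.93,4.2,0],"spin":0,"fingers":8},{"linear":[1.93,4.2,0],"spin":0,"fingers":8},{"linear":[1.93,4.2,0],"spin":0,"fingers":8},{"linear":[1.93,4.2,0],"spin":0,"fingers":8},{"linear":[1.93,4.2,0],"spin":0,"fingers":8},{"linear":[1.93,4.2,0],"spin":0,"fingers":8},{"linear":[1.93,4.2,0],"spin":0,"fingers":8},{"linear":[0,0,0],"spin":0,"fingers":8},{"linear":[0,0,0],"spin":0,"fingers":8},{"linear":[0,0,0],"spin":0,"fingers":8}]'
python3 - <<'E'
from h import *
w=grab_frame("wrist")
for c,a in blobs(w,(3,120,90),(22,255,255),(230,160,400,330),300): p=fonz(w,*c,.08);print("o",c,a,p.round(4),delta([p[0],p[1],.063]))
E
```

```text
t: 28.95
ee_pos: [0.6286, -0.0331, 0.1363]
tool_rot: [-0.0, 1.0, 0.0, -0.0]
wrist_force: [0.6, 0.5, 1.1]
width: 0.0799
grasp_force: 0.0
o [317.6 253.2] 5442 [ 0.6298 -0.0345  0.08  ] [0.13 0.17 7.35]
```

```bash
python3 -m crank '[{"linear":[0.1,0.1,2.5],"spin":0,"fingers":8},{"linear":[0,0,2.5],"spin":0,"fingers":8},{"linear":[0,0,2.2],"spin":0,"fingers":8},{"linear":[0,0,0],"spin":0,"fingers":8},{"linear":[0,0,0],"spin":0,"fingers":4.5},{"linear":[0,0,0],"spin":0,"fingers":4.5},{"linear":[0,0,0],"spin":0,"fingers":4.5},{"linear":[0,0,0],"spin":0,"fingers":4.5},{"linear":[0,0,0],"spin":0,"fingers":4.5},{"linear":[0,0,0],"spin":0,"fingers":4.5},{"linear":[0,0,-3.5],"spin":0,"fingers":4.5},{"linear":[0,0,-3.5],"spin":0,"fingers":4.5},{"linear":[0,0,0],"spin":0,"fingers":4.5}]'
python3 -c "
from h import *
print(delta((.5501,.2620,.135)))"
```

```text
t: 30.3
ee_pos: [0.6322, -0.0351, 0.1392]
tool_rot: [0.0, 1.0, -0.0, 0.003]
wrist_force: [1.3, 0.6, -1.5]
width: 0.0557
grasp_force: 30.0
[ -8.21 -29.71   0.36]
```

```bash
python3 -m crank '[{"linear":[-1.15,-4.24,0],"spin":0,"fingers":4.5},{"linear":[-1.15,-4.24,0],"spin":0,"fingers":4.5},{"linear":[-1.15,-4.24,0],"spin":0,"fingers":4.5},{"linear":[-1.15,-4.24,0],"spin":0,"fingers":4.5},{"linear":[-1.15,-4.24,0],"spin":0,"fingers":4.5},{"linear":[-1.15,-4.24,0],"spin":0,"fingers":4.5},{"linear":[-1.15,-4.24,0],"spin":0,"fingers":4.5},{"linear":[0,0,0],"spin":0,"fingers":4.5},{"linear":[0,0,0],"spin":0,"fingers":4.5},{"linear":[0,0,0],"spin":0,"fingers":4.5}]'
python3 - <<'E'
from h import *
print(delta((.5501,.2620,.025)))
t=grab_frame("top")
for c,a in blobs(t,(0,0,0),(179,255,45),(135,225,210,295)): print("b",c,a,onz(t,*c,.041).round(4))
E
```

```text
t: 31.3
ee_pos: [0.5497, 0.2605, 0.1341]
tool_rot: [0.0, 1.0, -0.001, -0.0]
wrist_force: [0.6, -1.5, -2.2]
width: 0.0557
grasp_force: 30.0
[ 0.04 -0.16 10.91]
```

```bash
python3 -m crank '[{"linear":[0.1,-0.15,3],"spin":0,"fingers":4.5},{"linear":[0,0,3],"spin":0,"fingers":4.5},{"linear":[0,0,3],"spin":0,"fingers":4.5},{"linear":[0,0,1.8],"spin":0,"fingers":4.5},{"linear":[0,0,0],"spin":0,"fingers":4.5},{"linear":[0,0,0],"spin":0,"fingers":6.8},{"linear":[0,0,0],"spin":0,"fingers":6.8},{"linear":[0,0,0],"spin":0,"fingers":6.8},{"linear":[0,0,-3],"spin":0,"fingers":6.8},{"linear":[0,0,-4],"spin":0,"fingers":8},{"linear":[0,0,-4],"spin":0,"fingers":8},{"linear":[0,4.5,0],"spin":0,"fingers":8},{"linear":[0,4.5,0],"spin":0,"fingers":8},{"linear":[0,4.5,0],"spin":0,"fingers":8},{"linear":[0,4.5,0],"spin":0,"fingers":8},{"linear":[0,4.5,0],"spin":0,"fingers":8},{"linear":[0,0,0],"spin":0,"fingers":8},{"linear":[0,0,0],"spin":0,"fingers":8}]'
python3 - <<'E'
from h import *
t=grab_frame("top");cv2.imwrite("pics/t10.png",t["img"][:,:,::-1])
E
```

```text
t: 33.15
ee_pos: [0.5506, 0.0374, 0.137]
tool_rot: [0.0, 1.0, -0.001, 0.0]
wrist_force: [0.1, 0.9, 0.0]
width: 0.0799
grasp_force: 0.0
```

View pics/t10.png

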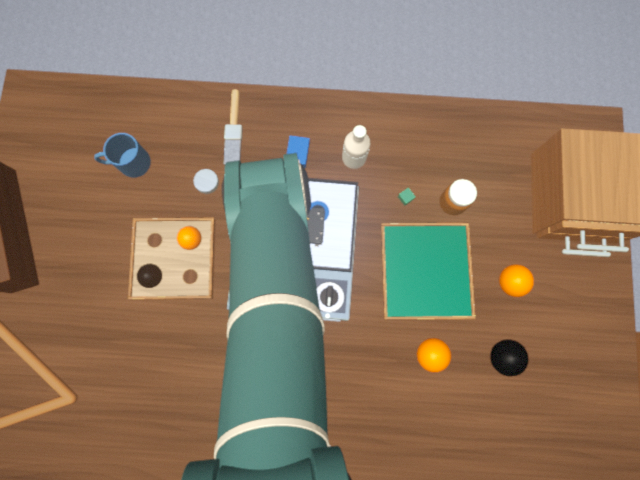

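Both balls are in the rack: orange at (189, 238) and black at (149, 275). The selector is off and nothing else has moved. I'll let it settle and check once more before handing in.

```bash
python3 -m crank '[{"linear":[0,0,-3],"spin":0,"fingers":8},{"linear":[0,0,0],"spin":0,"fingers":8},{"linear":[0,0,0],"spin":0,"fingers":8},{"linear":[0,0,0],"spin":0,"fingers":8},{"linear":[0,0,0],"spin":0,"fingers":8},{"linear":[0,0,0],"spin":0,"fingers":8},{"linear":[0,0,0],"spin":0,"fingers":8},{"linear":[0,0,0],"spin":0,"fingers":8}]'
python3 - <<'E'
from h import *
t=grab_frame("top")
b=[(0,0,0),(179,255,45)];o=[(5,190,150),(22,255,255)]
ok=[]
for n,r,p in (("b",b,(.4555,.3429)),("o",o,(.5501,.262))):
    for c,a in blobs(t,*r,(135,225,210,295),150):
        q=onz(t,*c,.041);e=np.hypot(*(q[:2]-p));print(n,c,a,q.round(4),e);ok.append(e<.008)
if sum(ok)>=2 and all(ok): print(finish_job())
E
```

```text
t: 34.0
ee_pos: [0.5503, 0.0383, 0.1663]
tool_rot: [-0.0, 1.0, 0.0, -0.0]
wrist_force: [-0.2, -0.2, -0.1]
width: 0.0798
grasp_force: 0.0
o [188.6 237.5] 383 [0.55   0.2623 0.041 ] 0.00028768734450825955
```

Run:
```python
from h import *
t=grab_frame("top")
for c,a in blobs(t,(0,0,0),(179,255,70),(130,255,172,298),60):
    q=onz(t,*c,.041);e=np.hypot(*(q[:2]-(.4555,.3429)));print(c,a,q.round(4),e)
    if a>200 and e<.008: print(finish_job())
```

```text
[149.2 275.7] 360 [0.4548 0.3424 0.041 ] 0.0008863085722355443
the job is handed in; nothing more can be done
None
```

The job is handed in: both balls (orange and black) went through the polisher with blue, yellow and green pressed in order, the selector is back to off, each ball sits within about 1 mm of its rack pocket, nothing else was moved, and the robot's clock was at about 34 s.

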